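Sample desiccant beads with the tester's probe

TASK

Lift the blue-handled moisture probe out of its stand and stir the loose beads in the tester's steel cup with its tip, about three full turns round the cup with the tip near the floor, keeping every bead in the cup. Then bring the tip to the middle of the red ring on the sloping sprung pad and hold the probe there square to the pad's face, pressed in lightly to about half of the pad's travel; the job finishes while you are still holding it so, and the bottle, pots and tape roll nearby stay where they are.

Things in the scene. Friction and masses are not known exactly. Their poses are not given: they have to be found in the camera images.
- probe_grip (a point): Centre of the probe's blue handle, half-way up. The handle is a block 22 mm (its x) by 18 mm (its y) by 50 mm tall (z), lighter than 0.1 kg in all; pinch it from above across the 18 mm, along y. Below it a steel shaft 8 mm thick runs down 85 mm from the handle's underside to a ball tip; z points from the tip to the handle. At the start the probe hangs upright in the stand, handle underside on the tube's mouth, 93 mm over the bench.
- probe_tip (a point): Lowest point of the probe's ball tip (8 mm ball), on its axis 110 mm below the handle's centre; axes as for the handle.
- probe: The probe itself; origin on its axis at the handle's underside, 85 mm above the tip and 25 mm below the handle's centre.
- stand: White stand, fixed: round foot 72 mm across, upright tube 26 mm across with a 13 mm bore, mouth 93 mm over the bench. Origin at the underside of the foot, on the tube's axis. The shaft must be drawn up 85 mm to come clear.
- tester: White tester, fixed on the bench: base 100 mm (x) by 190 mm (y) by 18 mm; origin at the centre of its underside. The steel cup stands at its -y end, the grey plinth with the sloping pad at its +y end (the middle of the pad's face is about 63 mm over the bench).
- cup_floor (a point): Middle of the inner floor of the steel cup, 21 mm over the bench; cup inside 86 mm across and 39 mm deep, rim 60 mm over the bench; axes as the tester's. Six beads of 14 mm (two each of blue, orange, green) lie on the floor, at the start some 23 mm from its middle.
- pad_spot (a point): Middle of the red ring (14 mm inside) on the face of the white round pad, 42 mm across; moves with the pad. z points out of the face, 20 deg from vertical, leaning to the tester's -x side.
- pad (a joint): How far the pad is pushed in along its own axis, m: 0 at rest, 0.010 at its stop; sprung, about 0.5 N at the start and 0.5 N more per mm (3 N at half travel).
- bead_0_center (a point): Centre of a loose blue ball bead, 14 mm across, 10 g, in the cup.
- bead_1_center (a point): Centre of a loose orange ball bead, 14 mm across, 10 g, in the cup.
- bead_2_center (a point): Centre of a loose green ball bead, 14 mm across, 10 g, in the cup.
- bead_3_center (a point): Centre of a loose blue ball bead, 14 mm across, 10 g, in the cup.
- bead_4_center (a point): Centre of a loose orange ball bead, 14 mm across, 10 g, in the cup.
- bead_5_center (a point): Centre of a loose green ball bead, 14 mm across, 10 g, in the cup.
- bottle: Bystander: white tablet bottle with a green band, 38 mm across, 68 mm tall; origin at the centre of its underside.
- pots: Bystander: clear dose pot, 46 mm across, 33 mm tall; origin at the centre of its underside.
- tape: Bystander: roll of tape lying flat, 53 mm across, 18 mm tall; origin at the centre of its underside.
Not all that is in view belongs to the job. What is shaped like the probe but yellow is not meant.

How it is judged:
On the way, in this order (a step that is already met when the one before it is completed fails the run):
1. the probe is held, drawn clear of its stand (contact force between the fingers and probe above 1 N and z of probe_tip in the frame of stand above 0.095 m), for 0.1 s.
2. the held probe's tip is low in the cup (within 16 mm of the floor), on the side away from the robot (horizontal distance between probe_tip and cup_floor below 0.043 m and z of probe_tip in the frame of cup_floor below 0.016 m and contact force between the fingers and probe above 1 N and x of probe_tip in the frame of cup_floor above 0.008 m), for 0.05 s.
3. the tip passes low through the near side of the cup (horizontal distance between probe_tip and cup_floor below 0.043 m and z of probe_tip in the frame of cup_floor below 0.016 m and contact force between the fingers and probe above 1 N and x of probe_tip in the frame of cup_floor below -0.008 m), for 0.05 s.
4. and low through the far side (all of step 2), for 0.05 s.
5. once more low through the near side of the cup (all of step 3), for 0.05 s.
6. the tip is low on the far side again, and at least one bead of each colour lies more than 10 mm from where it started (all of step 4 and distance of any of bead_0_center, bead_3_center from where it was at the start of the episode above 0.01 m and distance of any of bead_1_center, bead_4_center from where it was at the start of the episode above 0.01 m and distance of any of bead_2_center, bead_5_center from where it was at the start of the episode above 0.01 m), for 0.05 s.
At the end, for the whole second after the job is handed in: The fingers still hold the probe, its tip inside the red ring (within 7 mm of the middle), its axis within 10 deg of square to the pad, the pad pressed in by the probe alone between 2.5 and 8 mm (under 8 N) and the probe still; all six beads in the cup (contact force between the fingers and probe above 1 N and contact force between probe and pad between 0.8 and 8 N and value of joint pad between 0.0025 and 0.008 m and distance between probe_tip and pad_spot below 0.007 m and angle between the z axis of probe and the z axis of pad_spot, either way round below 0.17 rad and linear speed of probe below 0.02 m/s and contact force between the fingers and tester below 0.5 N and horizontal distance between each of bead_0_center, bead_1_center, bead_2_center, bead_3_center, bead_4_center, bead_5_center and cup_floor below 0.043 m and z of each of bead_0_center, bead_1_center, bead_2_center, bead_3_center, bead_4_center, bead_5_center in the frame of cup_floor below 0.039 m); the arm keeps its last pose, push and grip.
It fails at once if a bystander (bottle, pot or tape) is moved more than 15 mm (distance of any of bottle, pots, tape from where it was at the start of the episode above 0.015 m).
It fails at once if a bead leaves the cup (distance between any of bead_0_center, bead_1_center, bead_2_center, bead_3_center, bead_4_center, bead_5_center and cup_floor above 0.06 m).
It fails at once if the probe is pressed on the pad with more than 15 N (contact force between probe and pad above 15 N).
It also fails if it takes over 72 s, if anything falls off the work surface, if the arm or the gripper's body presses on something with over 40 N, if the wrist force passes 120 N, or if a joint passes its speed limit or range.

ROBOT

A 6-joint arm with a two-finger parallel gripper is mounted at the origin on a cart in front of the work surface, level with it; the furniture and walls round the work are solid. World frame = base frame: x ahead of the robot, y to its left, z up, the work surface at z = 0. Lengths are in m, angles in rad, forces in N, time in s.
With the tool pointing down it reaches from about 0.325 to 0.9 m from the base axis. Payload 6.1 kg.
Tool frame: the origin (TCP) lies at the very end of the fingers, on their centre line; the grasp point (between the pads) lies ctrl.hold_point_z behind it (ctrl.hold_point_z is the distance from the TCP to the grasp point, in m); z points along the fingers, y is the line along which they close (so a half turn about z gives the same grasp; the last joint's range is limited). The gripper opens to 87 mm and grips with 3 to 60 N. Pads are 19 mm wide; open, the fingers measure 117 mm over their backs; the gripper's body (75 mm by 190 mm) begins 51 mm behind the grasp point.
Start: joints at [1.017, 0.22, 1.526, -0, 1.395, -0.126], TCP at [0.259, 0.569, 0.223] pointing down, gripper open.
Joint ranges: [-2.98, 2.98], [-0.91, 2.08], [0.09, 2.57], [-1.24, 4.39], [0.2, 2.65], [-2.68, 2.68]. Speed limits (rad/s): [2.57, 2.57, 3.01, 3.14, 3.14, 3.14].

INTERFACE

Orientations are given as a unit quaternion [x, y, z, w].
In Python, from bench import ctrl, optics, spot_in, trace, get_time, get_qpos, get_joint_velocities, get_effort, get_eef_pos, get_ee_rot, get_ft_force, get_moment, get_width, get_finger_force gives the robot as it stands. Calls block until the motion is done:
- ctrl.move_to(position, orientation): joint-space move of the TCP to a pose.
- ctrl.line_to(position, orientation=None, velocity=0.15): straight line of the TCP; orientation=None keeps the orientation; velocity is the mean speed in m/s.
- ctrl.goto_joints(angles): joint-space move.
- ctrl.move_gripper(opening, f_grip=None): opening from 0.0 (shut) to 1.0 (fully open); f_grip is the grip in N (None keeps the last); returns when the fingers have stopped.
- ctrl.wait(seconds).
- ctrl.solve_ik(position, orientation): joint angles nearest the present ones, or None.
- optics.read_camera(name): name is "scene" or "top" or "wrist"; returns a dict with "frame" (420x560x3 uint8, blue, green, red), "depth" (420x560 float32, m along the optical axis (not along the pixel's ray), 0 where there is no reading), "fov_y" (degrees; the focal length in pixels is half the picture's height over the tangent of half this angle, whatever the lens; pixels are square), "cx", "cy" (the principal point, pixels), "world_to_cam" (4x4, takes a point from world to camera coordinates); the wrist camera has in their place "T_tool_cam" (4x4, takes a point from camera to tool coordinates, whose origin is the TCP and whose axes are the flange's). Camera axes: x right, y up, looking along -z (the intrinsics and any distortion apply to the point x, -y, -z); pixel columns grow to the right and rows downward; lengths in m; the calibration is good to about 2 mm. A picture is of the moment at which its call begins: read the wrist's pose just before it.
A pose or a line that the arm cannot do raises ctrl.MotionError and nothing moves.
- ctrl.hand_in(): hands the job in; it is judged then, once.
Trained networks look in a picture, given as the dict that the camera call returned (one of the last four; its "shot" number tells which), for a name from the list of things; names that differ only in an ending like _2 or _b are one class to them, and where a whole thing is asked for, a point or a joint stands for the part that bears it (a point fixed in the world has none). Each returns a list of dicts, best first, with "p" (0 to 1); they miss things now and then, are a little off and sometimes report something else, mostly with a low value. They report only what shows in the picture. A call takes as long as a camera call. They do not tell look-alikes from the thing itself.
- spot_in(label, picture): "xyz" ([x, y, z] in m, in world coordinates, good to about 4 mm: the middle of the surface that is visible of it).
- trace(label, picture): "region" (420x560 bool, what is visible of it).
Readings, each from a call of its own:
- get_time(): time.
- get_qpos(): joint angles.
- get_joint_velocities(): joint speeds.
- get_effort(): joint torques, N m.
- get_eef_pos(): TCP position.
- get_ee_rot(): TCP orientation.
- get_ft_force(): force on the tool from outside, world axes, zero at the start.
- get_moment(): the same for the moment, N m.
- get_width(): opening from 0.0 (shut) to 1.0 (fully open).
- get_finger_force(): force on a finger pad.
Only numpy, scipy, OpenCV 4.12 (cv2) and the standard library are available. Lean on these libraries where they do the work, as an engineer would, in place of code of your own. Each camera call takes 0.05 s, during which the arm holds its last target. There are 200 camera calls.

## Working session

There is one attempt and no reset: what is moved stays moved. The work goes in short steps, each a Python script; the robot and the scene stay as the last script left them, time stands still between calls to the robot, and variables do not carry over. Pictures are saved under pics/ and viewed, at most 10 in all, crops included, and the job is handed in when it is done.

```bash
mkdir -p pics; ls; python3 - <<'E'
from bench import *
import cv2, numpy as np
print(get_time(), ctrl.hold_point_z, get_ee_rot(), get_width())
for n in ["scene","top"]:
    p=optics.read_camera(n); cv2.imwrite(f"pics/{n}0.png",p["frame"])
    print(n,[k for k in p], p["fov_y"],p["cx"],p["cy"],np.round(p["world_to_cam"],3).tolist())
    for l in ["probe_grip","stand","tester","cup_floor","pad_spot","pad","bottle","pots","tape","bead_0_center","bead_1_center","bead_2_center"]:
        print(l,[(np.round(d["xyz"],3).tolist(),round(d["p"],2)) for d in spot_in(l,p)])
print(get_time())
E
```

```text
pics
0.0 0.0187 [ 2.12287389e-01  9.77206799e-01 -9.14867368e-04 -3.16834263e-04] 0.9984369897152942
scene ['frame', 'depth', 'fov_y', 'cx', 'cy', 'world_to_cam', 'shot'] 53.11057887263293 282.9402512075322 205.41466470196224 [[0.582, -0.813, 0.016, -0.351], [0.608, 0.448, 0.655, -0.345], [-0.54, -0.372, 0.755, -0.7], [0.0, 0.0, 0.0, 1.0]]
probe_grip [([0.475, -0.192, 0.11], 0.87), ([0.548, -0.302, 0.13], 0.76), ([0.512, 0.032, 0.066], 0.75)]
stand [([0.539, -0.301, 0.012], 0.96)]
tester [([0.505, -0.02, 0.032], 0.89)]
cup_floor [([0.505, -0.024, 0.029], 0.88), ([0.627, -0.337, 0.019], 0.45)]
pad_spot [([0.512, 0.033, 0.063], 0.73)]
pad [([0.514, 0.034, 0.063], 0.66), ([0.507, -0.023, 0.032], 0.18)]
bottle [([0.475, 0.122, 0.045], 0.69)]
pots [([0.622, -0.338, 0.018], 0.81)]
tape [([0.38, -0.293, 0.017], 0.97)]
bead_0_center []
bead_1_center []
bead_2_center []
top ['frame', 'depth', 'fov_y', 'cx', 'cy', 'world_to_cam', 'shot'] 48.21303049745417 272.76833768301884 208.92439524309736 [[-0.02, -1.0, 0.014, -0.058], [0.99, -0.018, 0.138, -0.5], [-0.138, 0.016, 0.99, -1.072], [0.0, 0.0, 0.0, 1.0]]
probe_grip [([0.553, -0.297, 0.137], 0.71)]
stand [([0.547, -0.294, 0.008], 0.65)]
tester [([0.518, -0.004, 0.019], 0.95), ([0.551, -0.295, 0.14], 0.6)]
cup_floor [([0.518, -0.009, 0.019], 0.84)]
pad_spot [([0.517, 0.037, 0.064], 0.64)]
pad [([0.514, 0.033, 0.063], 0.78)]
bottle [([0.485, 0.125, 0.063], 0.66)]
pots [([0.55, -0.294, 0.143], 0.61), ([0.622, -0.344, 0.016], 0.5)]
tape [([0.382, -0.294, 0.024], 0.55)]
bead_0_center []
bead_1_center [([0.515, 0.034, 0.064], 0.2)]
bead_2_center []
1.3
```

View pics/scene0.png

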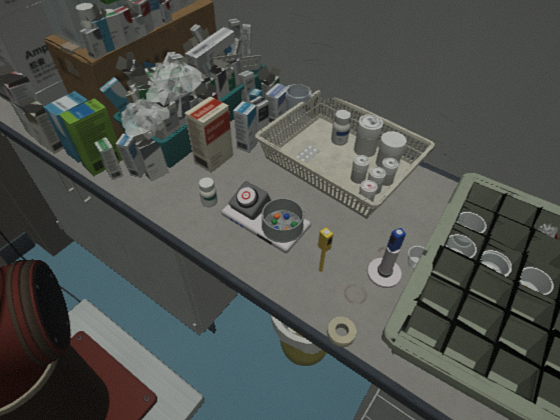

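View pics/top0.png

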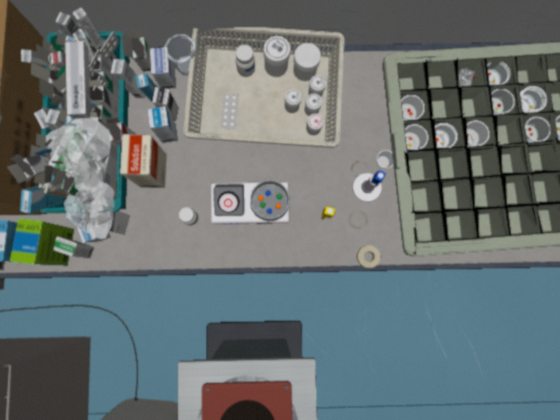

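The scene picture shows the blue probe in its stand at pixel (395,240), the yellow decoy at (325,240), the tester cup at (283,222) and the pad at (247,196). The top view has the cup at (269,201), the pad at (229,203), the stand at (368,187) and a tall crate right of column 385. Next: wrist views over the tester and the stand.

```bash
cat > h.py <<'E'
from bench import *
import cv2, numpy as np
from scipy.spatial.transform import Rotation as R
def wrist(name=None):
    T=np.eye(4); T[:3,3]=get_eef_pos(); T[:3,:3]=R.from_quat(get_ee_rot()).as_matrix()
    p=optics.read_camera("wrist"); p["cam2w"]=T@p["T_tool_cam"]
    if name: cv2.imwrite(f"pics/{name}.png",p["frame"])
    return p
def cloud(p):
    c2w=p["cam2w"] if "cam2w" in p else np.linalg.inv(p["world_to_cam"])
    f=210/np.tan(np.radians(p["fov_y"]/2)); v,u=np.mgrid[0:420,0:560]; d=p["depth"].astype(float)
    P=np.stack([(u-p["cx"])/f*d,-(v-p["cy"])/f*d,-d],-1)@c2w[:3,:3].T+c2w[:3,3]
    P[d<=0]=np.nan
    return P
E
python3 - <<'E'
from h import *
ctrl.move_to([0.45,0.0,0.26],[0,1,0,0]); print(get_time(),get_qpos())
p=wrist("w_tester"); print([(k,p[k]) for k in p if k not in("frame","depth")])
P=cloud(p); np.savez("wt.npz",P=P,f=p["frame"])
for l in ["cup_floor","pad_spot","tester"]: print(l,[(np.round(d["xyz"],3).tolist(),round(d["p"],2)) for d in spot_in(l,p)])
ctrl.move_to([0.47,-0.28,0.28],[0,1,0,0]); print(get_time(),get_qpos())
p=wrist("w_stand"); P=cloud(p); np.savez("ws.npz",P=P,f=p["frame"])
for l in ["probe","stand"]: print(l,[(np.round(d["xyz"],3).tolist(),round(d["p"],2)) for d in spot_in(l,p)])
a=cv2.imread("pics/w_tester.png");b=cv2.imread("pics/w_stand.png")
cv2.imwrite("pics/both.png",cv2.resize(np.hstack([a,b]),(800,300)))
E
```

```text
3.45 [-1.74588221e-01 -2.35900171e-01  1.91006634e+00  2.15123140e-04
  1.46741580e+00 -1.74604421e+00]
[('fov_y', 61.12460210913), ('cx', 285.78515336171034), ('cy', 208.54221188849627), ('T_tool_cam', array([[ 7.54509805e-05,  9.55270486e-01,  2.95733483e-01,
         8.20185232e-02],
       [ 9.99999964e-01, -1.47878725e-04,  2.22542279e-04,
        -8.42074444e-04],
       [ 2.56320761e-04,  2.95733456e-01, -9.55270463e-01,
        -1.60913156e-01],
       [ 0.00000000e+00,  0.00000000e+00,  0.00000000e+00,
         1.00000000e+00]])), ('shot', 3), ('cam2w', array([[-7.12907146e-04, -9.55256091e-01, -2.95779127e-01,
         3.68077735e-01],
       [ 9.99999745e-01, -6.95055598e-04, -1.65498058e-04,
        -4.31237079e-04],
       [-4.74899099e-05, -2.95779169e-01,  9.55256343e-01,
         4.20912348e-01],
       [ 0.00000000e+00,  0.00000000e+00,  0.00000000e+00,
         1.00000000e+00]]))]
cup_floor [([0.51, -0.01, 0.021], 0.62), ([0.512, 0.034, 0.063], 0.56)]
pad_spot [([0.508, 0.033, 0.065], 0.92)]
tester [([0.511, -0.016, 0.026], 0.78)]
4.7417 [-6.80167756e-01  4.71809379e-04  1.65810058e+00  6.47295786e-04
  1.48365621e+00 -2.25160177e+00]
probe [([0.546, -0.301, 0.14], 0.89), ([0.476, -0.195, 0.13], 0.59), ([0.38, -0.299, 0.022], 0.32), ([0.626, -0.346, 0.011], 0.22)]
stand [([0.542, -0.296, 0.01], 0.71)]
```

View pics/both.png

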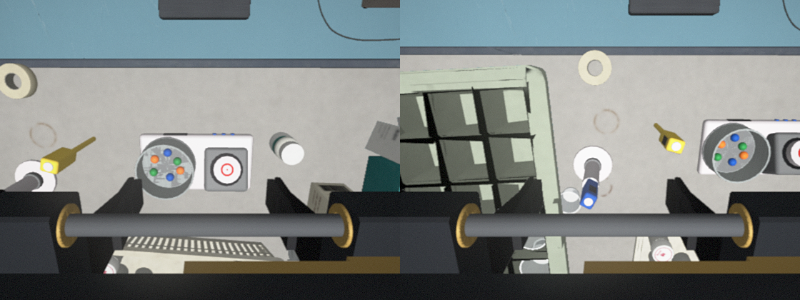

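Left half: the cup with its beads at (165,168), the pad ring at (227,170), the bottle at (287,148). Right half: the blue handle at (588,193), the yellow decoy at (672,143), the crate left of column 550. Next I fit the geometry.

```bash
cat > fit.py <<'E'
from h import *
def circ(xy):
    A=np.c_[2*xy,np.ones(len(xy))]; s=np.linalg.lstsq(A,(xy**2).sum(1),rcond=None)[0]
    return s[:2],np.sqrt(s[2]+s[:2]@s[:2])
def rect(xy):
    c,s,a=cv2.minAreaRect((xy*1000).astype(np.float32)); return np.round(c,1),np.round(s,1),round(a,1)
t=np.load("wt.npz");P=t["P"];hsv=cv2.cvtColor(t["f"],cv2.COLOR_BGR2HSV).astype(int)
x,y,z=P[...,0],P[...,1],P[...,2]
near=(abs(x-.51)<.12)&(abs(y-0)<.13)
m=near&(abs(z-.018)<.004)&(hsv[...,2]>150)&(hsv[...,1]<60)
m=cv2.morphologyEx(m.astype(np.uint8),cv2.MORPH_OPEN,np.ones((3,3)))>0
print("base top",m.sum(),rect(P[m][:,:2]),np.median(z[m]))
m=near&(abs(z-.0595)<.003)&(y<0.0)
q=P[m][:,:2]
for _ in range(4):
    c,r=circ(q); e=abs(np.linalg.norm(q-c,axis=1)-r); q=q[e<max(.004,2*np.median(e))] if _<3 else q
print("rim",len(q),c,r, "zmax",np.nanpercentile(z[near&(y<-.01)&(np.hypot(x-c[0],y-c[1])<.055)],98))
red=near&(hsv[...,1]>110)&((hsv[...,0]<8)|(hsv[...,0]>172))&(z>.05)&(y>0)
q=P[red]; print("ring",len(q),q.mean(0),rect(q[:,:2]),circ(q[:,:2]))
m=near&(np.hypot(x-q[:,0].mean(),y-q[:,1].mean())<.018)&(z>.045)
A=P[m]; n=np.linalg.svd(A-A.mean(0),full_matrices=False)[2][2]; n*=np.sign(n[2]); print("pad plane",A.mean(0),n,np.degrees(np.arccos(n[2])),"az",np.degrees(np.arctan2(n[1],n[0])))
inn=np.hypot(x-c[0],y-c[1])<.04
for nm,lo,hi in(("orange",5,18),("green",45,85),("blue",100,130)):
    m=inn&(hsv[...,0]>=lo)&(hsv[...,0]<=hi)&(hsv[...,1]>120)
    k,_,st,_2=cv2.connectedComponentsWithStats(m.astype(np.uint8))
    print(nm,[np.round(np.nanmean(P[_==i],0),3).tolist() for i in range(1,k) if st[i,4]>15])
s=np.load("ws.npz");P=s["P"];hsv=cv2.cvtColor(s["f"],cv2.COLOR_BGR2HSV).astype(int);x,y,z=P[...,0],P[...,1],P[...,2]
near=np.hypot(x-.55,y+.296)<.035
m=near&(z>.085)&(z<.16); print("handle",m.sum(),"z",np.nanpercentile(z[m],[2,50,98]))
for zt in(.13,.136,.139):
    m=near&(z>zt)&(z<.15); print(zt,m.sum(),rect(P[m][:,:2]),P[m].mean(0))
near=np.hypot(x-.54,y+.296)<.05
m=near&(z>.003)&(z<.016)&(hsv[...,2]>150)
q=P[m][:,:2]; print("foot",m.sum(),np.median(z[m]),rect(q))
h=q[cv2.convexHull((q*1e4).astype(np.float32),returnPoints=False).ravel()]; print(circ(h))
m=near&(z>.085)&(z<.098)&(hsv[...,1]<70);print("mouth",m.sum(),np.nanmean(P[m],0))
crate=(y<-.36)&(z>.02)&(z<.3);print("crate top",np.nanpercentile(z[crate],98),"ymax",np.nanpercentile(y[crate],99.5))
fr=cv2.resize(s["f"][200:320,200:340],None,fx=5,fy=5,interpolation=cv2.INTER_CUBIC);cv2.imwrite("pics/hcrop.png",fr)
E
python3 fit.py
```

```text
base top 5322 (array([518.7, -14.1]), array([186.9,  96.3]), 90.0) 0.017661231710685038
rim 676 [ 0.51860331 -0.06195286] 0.044211672074348556 zmax 0.05914786263106144
ring 106 [0.49234827 0.03854439 0.13460376] (array([472.3,  40.4]), array([17.9, 97.3]), 81.6) (array([0.47793486, 0.04023271]), np.float64(0.034887311257382675))
pad plane [0.50094812 0.03690338 0.05703608] [-0.61216262  0.10911249  0.78316754] 38.44848595004144 az 169.89367496782737
orange [[0.506, -0.081, 0.032], [0.525, -0.04, 0.032]]
green [[0.51, -0.045, 0.033], [0.529, -0.084, 0.032]]
blue [[0.495, -0.06, 0.032], [0.537, -0.057, 0.032]]
handle 939 z [0.08698184 0.13189192 0.14338096]
0.13 484 (array([ 552.1, -300.6]), array([18.2, 22.5]), 62.2) [ 0.54998647 -0.30065986  0.14019551]
0.136 420 (array([ 552.4, -300.8]), array([18. , 21.9]), 63.2) [ 0.55090657 -0.30081481  0.1412479 ]
0.139 374 (array([ 552.7, -300.9]), array([17.8, 21.4]), 62.5) [ 0.55159555 -0.30083707  0.14170606]
foot 1494 0.006714062340027416 (array([ 550.3, -301.2]), array([71.1, 66.4]), 84.7)
(array([ 0.55240699, -0.30115644]), np.float64(0.03528660860606492))
mouth 158 [ 0.54479072 -0.30160824  0.09096552]
crate top 0.08789162020753864 ymax -0.3606526972464409
```

View pics/hcrop.png

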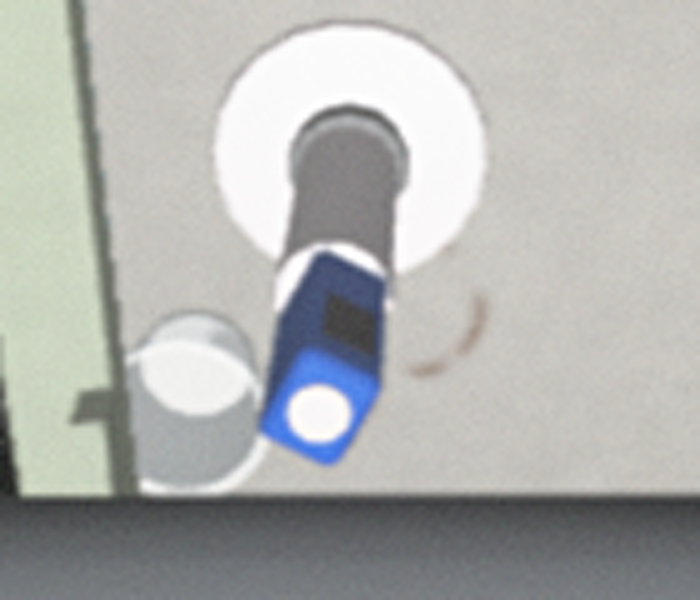

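The crop shows the handle's top face around (320,412) with its short edge at about 62° from world x, which agrees with the fit (18 × 22 mm, 62.5°). The foot and handle centres agree at (0.5525,-0.301). Next: fix the ring fit, then grasp and lift.

```bash
cat >> h.py <<'E'
def down(a):  # tool y at angle a (deg) in the world, pointing down
    c,s=np.cos(np.radians(a)),np.sin(np.radians(a)); return R.from_matrix(np.array([[-s,c,0],[c,s,0],[0,0,-1]]).T)
E
python3 - <<'E'
from h import *
from fit import circ,rect
t=np.load("wt.npz");P=t["P"];hsv=cv2.cvtColor(t["f"],cv2.COLOR_BGR2HSV).astype(int)
x,y,z=P[...,0],P[...,1],P[...,2]
red=(hsv[...,1]>100)&((hsv[...,0]<8)|(hsv[...,0]>172))&(z>.05)&(z<.075)&(abs(y-.035)<.02)&(abs(x-.515)<.03)
q=P[red];print("ring",len(q),q.mean(0),rect(q[:,:2]),circ(q[:,:2]))
c=q.mean(0);m=(np.linalg.norm(P-c,axis=-1)<.016);A=P[m];n=np.linalg.svd(A-A.mean(0),full_matrices=False)[2][2];n*=np.sign(n[2]);print(A.mean(0),n,np.degrees(np.arccos(n[2])))
for a in(62.5,242.5):
    for p in([.5525,-.301,.103],[.5186,-.062,.13],[.5,.035,.2]): print(a,ctrl.solve_ik(p,down(a).as_quat()))
a=62.5 if (lambda r:r is not None and abs(r[5])<2.0)(ctrl.solve_ik([.5525,-.301,.103],down(62.5).as_quat())) else 242.5
o=down(a).as_quat()
ctrl.move_to([.5525,-.301,.20],o); ctrl.move_gripper(0.6,f_grip=30)
ctrl.line_to([.5525,-.301,.103],velocity=.08)
print(get_ft_force()); ctrl.move_gripper(0.0,f_grip=30)
print(a,get_width()*87,get_finger_force(),get_ft_force(),get_time())
ctrl.line_to([.5525,-.301,.22],velocity=.08)
print(get_width()*87,get_finger_force(),get_ft_force(),get_eef_pos(),get_time())
p=optics.read_camera("scene");np.savez("lift.npz",P=cloud(p),f=p["frame"])
w=wrist();np.savez("liftw.npz",P=cloud(w),f=w["frame"])
cv2.imwrite("pics/lift.png",np.hstack([cv2.resize(p["frame"][130:290,310:490],(480,427)),cv2.resize(w["frame"],(320,240)).repeat(1,0) if 0 else cv2.copyMakeBorder(cv2.resize(w["frame"],(320,240)),0,187,0,0,cv2.BORDER_CONSTANT)]))
E
```

```text
base top 5322 (array([518.7, -14.1]), array([186.9,  96.3]), 90.0) 0.017661231710685038
rim 676 [ 0.51860331 -0.06195286] 0.044211672074348556 zmax 0.05914786263106144
ring 106 [0.49234827 0.03854439 0.13460376] (array([472.3,  40.4]), array([17.9, 97.3]), 81.6) (array([0.47793486, 0.04023271]), np.float64(0.034887311257382675))
pad plane [0.50094812 0.03690338 0.05703608] [-0.61216262  0.10911249  0.78316754] 38.44848595004144 az 169.89367496782737
orange [[0.506, -0.081, 0.032], [0.525, -0.04, 0.032]]
green [[0.51, -0.045, 0.033], [0.529, -0.084, 0.032]]
blue [[0.495, -0.06, 0.032], [0.537, -0.057, 0.032]]
handle 939 z [0.08698184 0.13189192 0.14338096]
0.13 484 (array([ 552.1, -300.6]), array([18.2, 22.5]), 62.2) [ 0.54998647 -0.30065986  0.14019551]
0.136 420 (array([ 552.4, -300.8]), array([18. , 21.9]), 63.2) [ 0.55090657 -0.30081481  0.1412479 ]
0.139 374 (array([ 552.7, -300.9]), array([17.8, 21.4]), 62.5) [ 0.55159555 -0.30083707  0.14170606]
foot 1494 0.006714062340027416 (array([ 550.3, -301.2]), array([71.1, 66.4]), 84.7)
(array([ 0.55240699, -0.30115644]), np.float64(0.0
[... 548 characters left out ...]
6
  1.19608014e+00 -1.36088283e+00]
62.5 [-8.75802067e-02 -6.11519146e-02  1.86844885e+00 -4.44089210e-16
  1.33429572e+00 -1.17841099e+00]
242.5 [-6.24092698e-01  3.37048964e-01  1.61797122e+00 -4.44089210e-16
  1.18657247e+00  1.42666917e+00]
242.5 [-2.70052044e-01  6.27908862e-02  1.88272163e+00 -4.44089210e-16
  1.19608014e+00  1.78070983e+00]
242.5 [-8.75802067e-02 -6.11519146e-02  1.86844885e+00 -4.44089210e-16
  1.33429572e+00  1.96318166e+00]
[-0.04788246 -0.99516005 -0.07081026]
62.5 18.052399834530505 30.00007890164852 [ 0.01266856  0.00345722 -0.08050412] 8.3917
17.78311371297236 30.000024628825486 [-0.75027367  0.07718466 -0.64043556] [ 0.55218978 -0.30079084  0.21921894] 10.0083
```

View pics/lift.png

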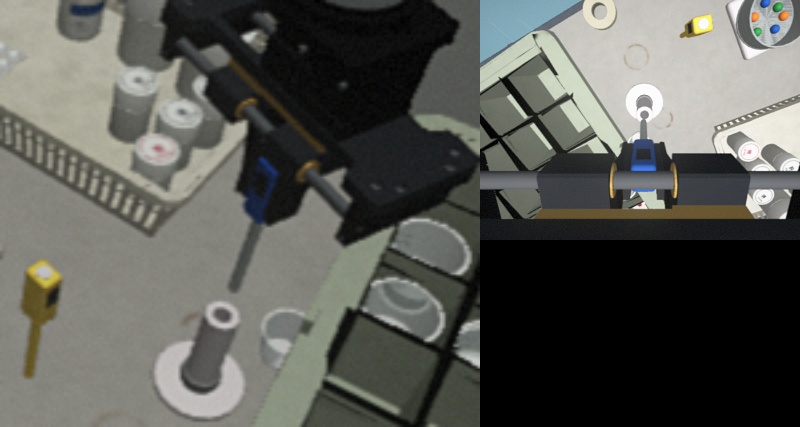

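The picture shows the blue probe lifted and upright in the fingers, its tip at (235,290), clear above the stand mouth at (222,315). I check the tip's offset from the tool, then stir.

```bash
python3 - <<'E'
from h import *
print(get_eef_pos(),get_ee_rot(),get_ft_force())
for f in("lift.npz","liftw.npz"):
    P=np.load(f)["P"]; m=(np.hypot(P[...,0]-.5525,P[...,1]+.301)<.02)&(P[...,2]>.118)&(P[...,2]<.198)
    A=P[m]
    if len(A)<10: print(f,len(A)); continue
    k=np.polyfit(A[:,2],A[:,:2],1); print(f,len(A),A[:,2].min(),"slope",k[0],"at z .15",k[0]*.15+k[1])
for p in([.5186+.026,-.062,.2],[.5186-.026,-.062,.12]): print(ctrl.solve_ik(p,down(62.5).as_quat()))
n=np.array([-np.sin(np.radians(20)),0,np.cos(np.radians(20))])
q=R.from_euler("y",-20,degrees=True)*down(62.5); print(q.as_matrix()[:,2],ctrl.solve_ik(np.array([.5115,.0344,.062])+n*.09,q.as_quat()))
E
```

```text
[ 0.55225262 -0.30082149  0.21933594] [ 2.37699571e-01  9.71338572e-01  2.16701165e-04 -4.94726491e-04] [ 0.006945    0.24699216 -0.1474115 ]
lift.npz 117 0.12719853076707788 slope [-0.00164327 -0.0039563 ] at z .15 [ 0.54729556 -0.29888845]
liftw.npz 412 0.12660542682418507 slope [-0.00088868  0.00122711] at z .15 [ 0.54907902 -0.30055507]
[-2.57252871e-01  5.42843483e-02  1.75332608e+00 -4.44089210e-16
  1.33398223e+00 -1.34808365e+00]
[-2.84185754e-01  1.29602070e-02  1.95464795e+00 -4.44089210e-16
  1.17398449e+00 -1.37501654e+00]
[ 0.34202014  0.         -0.93969262] [-0.12260591 -0.35771934  2.26056093  0.05373265  0.89280559 -1.23983244]
```

The tip lies on the tool axis, about 95 mm beyond the TCP. I stir at 22 mm radius, entering at the bead-free centre and moving out through the gap at -22°.

```bash
python3 - <<'E'
from h import *
o=down(62.5).as_quat(); C=np.array([.5184,-.062]); L=.095; zt=.021+.005+L
ctrl.line_to([*C,.22],o,velocity=.15); ctrl.line_to([*C,.165],velocity=.12); ctrl.line_to([*C,zt],velocity=.05)
print(get_time(),get_ft_force(),get_eef_pos())
fm=0;r=.022
for k,a in enumerate(np.radians(np.arange(-22,-22+3*360+31,20))):
    ctrl.line_to([C[0]+r*np.cos(a),C[1]+r*np.sin(a),zt],velocity=.06)
    f=np.linalg.norm(get_ft_force()); fm=max(fm,f)
    if k==18: print("turn",get_time(),fm)
    if f>15: print("force",k,f); break
print(get_time(),fm,get_eef_pos(),get_finger_force())
ctrl.line_to([*C,zt],velocity=.06); ctrl.line_to([*C,.2],velocity=.1)
print(get_time())
p=wrist("after"); P=cloud(p)
q=optics.read_camera("top"); Pq=cloud(q)
for P,f in((P,p["frame"]),(Pq,q["frame"])):
  hsv=cv2.cvtColor(f,cv2.COLOR_BGR2HSV).astype(int); inn=(np.hypot(P[...,0]-C[0],P[...,1]-C[1])<.045)&(P[...,2]<.06)
  for nm,lo,hi in(("orange",5,18),("green",45,85),("blue",100,130)):
    m=inn&(hsv[...,0]>=lo)&(hsv[...,0]<=hi)&(hsv[...,1]>120)
    k,lab,st,_=cv2.connectedComponentsWithStats(m.astype(np.uint8))
    print(nm,[np.round(np.nanmean(P[lab==i],0),3).tolist() for i in range(1,k) if st[i,4]>6])
cv2.imwrite("pics/after2.png",np.hstack([cv2.resize(p["frame"],(480,360)),cv2.resize(q["frame"][160:250,190:270],(320,360))]))
E
```

```text
13.5083 [-0.05800446  0.89094449 -0.42906491] [ 0.5187126  -0.06208449  0.12135319]
turn 18.975 1.6872237582323328
29.15 1.6872237582323328 [ 0.54039532 -0.06236955  0.12098454] 29.99998016282916
30.6083
orange [[0.515, -0.029, 0.032], [0.52, -0.096, 0.032]]
green [[0.487, -0.049, 0.033], [0.541, -0.086, 0.032]]
blue [[0.487, -0.076, 0.032], [0.54, -0.035, 0.032]]
orange [[0.515, -0.028, 0.033]]
green [[0.486, -0.048, 0.034]]
blue [[0.488, -0.075, 0.034]]
```

View pics/after2.png

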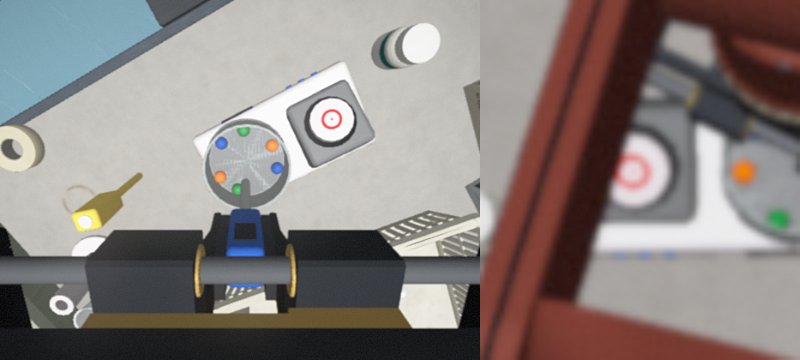

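The beads sit near the wall, all six in the cup at around (247,163), and each has moved more than 10 mm from its start; the pad ring is at (332,119). Next I refine the ring position, tilt the probe and press with force feedback.

```bash
python3 - <<'E'
from h import *
p=wrist();P=cloud(p);hsv=cv2.cvtColor(p["frame"],cv2.COLOR_BGR2HSV).astype(int);x,y,z=P[...,0],P[...,1],P[...,2]
red=(hsv[...,1]>80)&((hsv[...,0]<8)|(hsv[...,0]>172))&(z>.05)&(z<.075)&(abs(y-.035)<.02)&(abs(x-.512)<.025)
S=(P[red].min(0)+P[red].max(0))/2; print("ring",red.sum(),P[red].mean(0),S)
A=P[np.linalg.norm(P-P[red].mean(0),axis=-1)<.016];N=np.linalg.svd(A-A.mean(0),full_matrices=False)[2][2];print(N*np.sign(N[2]))
S=(P[red].mean(0)+np.array([.5115,.0344,.062]))/2; print("use",S)
n=np.array([-np.sin(np.radians(20)),0,np.cos(np.radians(20))]); L=.095
q=(R.from_euler("y",-20,degrees=True)*down(62.5)).as_quat()
ctrl.line_to(S+n*(L+.03),q,velocity=.08); ctrl.wait(.5)
def F():
    v=[]
    for _ in range(10): ctrl.wait(.02); v.append(get_ft_force())
    return np.mean(v,0)
f0=F(); print(f0,get_time())
d=.006
while d>-.012:
    ctrl.line_to(S+n*(L+d),q,velocity=.03); f=(F()-f0)
    print(round(d,4),np.round(f,2),"axial",round(f@n,2),round(get_time(),1))
    if f@n>2.6: break
    d-=.001 if f@n>.3 else .0015
e=get_eef_pos();M=R.from_quat(get_ee_rot()).as_matrix();print("tip",e+L*M[:,2],M[:,2],get_finger_force(),get_width()*87)
s=optics.read_camera("scene");w=wrist();t=optics.read_camera("top")
cv2.imwrite("pics/press.png",np.hstack([cv2.resize(s["frame"][150:270,190:320],(433,400)),cv2.resize(w["frame"][60:300,140:360],(367,400))]))
E
```

```text
ring 199 [0.51160804 0.03412435 0.06205308] [0.51169138 0.0342099  0.06204293]
[-0.33749875  0.00314381  0.94132073]
use [0.51155402 0.03426218 0.06202654]
[-7.14105275e-04  6.45506697e-02 -7.65370421e-01] 32.95
0.006 [-0.07 -0.09  0.07] axial 0.09 34.1
0.0045 [-0.1  -0.09  0.36] axial 0.38 34.5
0.0035 [-0.44 -0.02  0.09] axial 0.23 34.9
0.002 [0.25 0.09 0.15] axial 0.06 35.3
0.0005 [-0.11  0.04  0.35] axial 0.37 35.7
-0.0005 [-0.1  -0.19  0.93] axial 0.91 36.1
-0.0015 [-0.19 -0.16  1.04] axial 1.04 36.6
-0.0025 [-0.17 -0.16  1.64] axial 1.6 37.0
-0.0035 [-0.61 -0.05  2.18] axial 2.25 37.4
-0.0045 [-0.34 -0.1   2.69] axial 2.64 37.8
tip [0.51318953 0.03424884 0.05789052] [ 3.42183301e-01 -2.05788000e-05 -9.39633220e-01] 30.000329255126417 18.09696205340377
```

View pics/press.png

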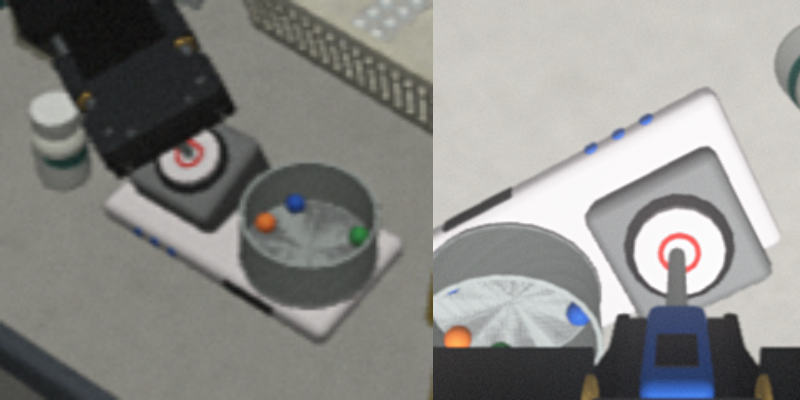

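Both crops show the tip inside the red ring, at (188,150) and (678,253), with the shaft square to the pad and the beads in the cup. An axial force of 2.6 N means about 4.3 mm of travel. I add 0.6 mm, confirm it's steady and hand in.

```bash
python3 - <<'E'
from h import *
n=np.array([-np.sin(np.radians(20)),0,np.cos(np.radians(20))])
q=(R.from_euler("y",-20,degrees=True)*down(62.5)).as_quat()
ctrl.line_to(np.array([.51155,.03426,.06203])+n*(.095-.0051),q,velocity=.03); ctrl.wait(.6)
v=[]
for _ in range(15): ctrl.wait(.03); v.append(get_ft_force())
print((np.mean(v,0)-[0,.06,-.77])@n,get_finger_force(),np.abs(get_joint_velocities()).max(),get_time())
print(ctrl.hand_in())
E
```

```text
3.139202625926598 30.00034987460822 0.0017491747471734622 39.3167
the job is handed in; nothing more can be done
None
```

I handed the job in at 39.3 s with the probe held in the red ring at about 3.1 N (about half of the pad's travel); the beads got three full turns, all six were in the cup when last seen after the stir, and no verdict came back.

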